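Seat the rivet jar on its bracing stand and unscrew the tight cap

TASK

Set the closed rivet jar down fully home on the bracing stand, with the stand's two pegs through the holes of its footplate, the cap still done up. With the stand now keeping the jar from turning, unscrew the tight cap anticlockwise until the threads let go, lift it straight off and finish while still holding it level in the gripper, centred just above the open mouth (one to three centimetres clear), the jar still fully seated. Leave the cup, the wrench and the parts bin where they are.

Things in the scene. Friction and masses are not known exactly. Their poses are not given: they have to be found in the camera images.
- jar: Aluminium jar of rivets, loose, 104 mm high, 0.3 to 0.65 kg, capped tight at the start. Footplate 132 (its x) x 76 (its y) x 8 mm with two 14 mm through holes at x = +50 and -50 mm; above it a round body 54 mm in diameter up to 80 mm, then a threaded neck. Origin: centre of the underside; z up. Both ends are alike. Off the stand it turns along when the cap is twisted
- cap: Black ribbed screw cap on the jar, 60 mm in diameter, 24 mm high, 60 g, open below. Origin: centre of its lower edge; z up. Done up tight, the origin is 85 mm above the jar's origin and its x lies along the jar's x (within 0.15 rad). It turns anticlockwise from above to open and rises about 3 mm per rad. The closed jar can be carried by its cap
- cap_top (a point): Centre of the cap's top, 24 mm above its origin. The cap's lugs leave the thread after about 1 rad of turning; a stop blocks turning past about 1.7 rad, another blocks tightening. Between 1.1 and 1.6 rad it lifts straight off. A springy seal pushes it up with about 15 N when tight, 6 N near release. Loosening takes about 0.3 to 0.5 N m: grip with 60 N or more
- jar_mouth (a point): Centre of the jar's mouth, top of the neck, 104 mm above the jar's origin. The cap is clear of the jar when its lower edge is above this point. The bare rubber seal may stand 3 mm higher
- stand: Bracing stand: grey steel plate 160 (its x) x 90 (its y) x 12 mm fixed to the bench. Two upright dark steel pegs 10 mm in diameter stand at x = +50 and -50 mm on its x axis and rise 22 mm above the plate; the upper 8 mm taper to 4 mm. Origin: centre of its underside; z up
- stand_seat (a point): Centre of the top face of the stand's plate, 12 mm above the bench: the jar's origin lies here when it is fully home, its x axis along the stand's x axis, either way round.
- mug: Paper-white drinking cup, 76 mm in diameter, 90 mm high, standing on the bench; origin at the centre of its underside. Leave alone.
- wrench: Steel spanner lying flat on the bench, about 180 mm long along its x; origin at its middle. Leave alone.
- bin: Open grey plastic parts bin, 110 x 160 x 50 mm; origin at the centre of its underside. Leave alone.
There are look-alikes about, which are no part of the job. There is more than one size of the cap; the job needs the smallest.

How it is judged:
By the outcome, as a careful person would: the job done as asked, in the order asked, and still so for the second after the job is handed in, while the arm keeps its last pose, push and grip.
It also fails if it takes over 48 s, if anything falls off the work surface, if the arm or the gripper's body presses on something with over 40 N, if the wrist force passes 120 N, or if a joint passes its speed limit or range.

ROBOT

A 6-joint arm with a two-finger parallel gripper is mounted at the origin on the work surface. World frame = base frame: x ahead of the robot, y to its left, z up, the work surface at z = 0. Lengths are in m, angles in degrees, forces in N, time in s.
With the tool pointing down it reaches from about 0.4 to 0.825 m from the base axis. Payload 7 kg.
Tool frame: the origin (TCP) lies between the finger pads; the fingertips stand 11 mm ahead of it and the grasp point (between the pads) lies 8 mm behind it; z points along the fingers, y is the direction in which the jaws open and shut (so a half turn about z gives the same grasp; the last joint's range is limited). The gripper opens to 88 mm and grips with 3 to 60 N. Pads are 19 mm wide; open, the fingers measure 130 mm over their backs; the gripper's body (78 mm by 193 mm) begins 47 mm behind the grasp point.
Start: joints at [-49.67, 20.546, 0.682, 0, -70.136, -16.507], TCP at [0.273, -0.617, 0.238] pointing down, gripper open.
Joint ranges: [-176.03, 176.03], [-82.01, 121.73], [-58.28, 71.71], [-173.87, 95.51], [-174.79, -0.11], [-173.66, 173.66]. Speed limits (degrees/s): [136.94, 136.94, 172.46, 180, 180, 180].

INTERFACE

Orientations are given as [roll, pitch, yaw] about the fixed x, y, z axes, in that order (R = Rz(yaw) Ry(pitch) Rx(roll)).
In Python, from plant import r gives the robot as it stands.
- The arm moves only by the shell command python3 -m inch 'ROWS' [OPENING] [FORCE]. ROWS is JSON, a list of rows, each an object of numbers: "x", "y", "z": the shift along the tool's x, y, z as a fraction of full scale; "yaw": the turn about the tool's z as a fraction of full scale. In form: [{"x": .., "y": .., "z": .., "yaw": ..}, ...]. A call has 1 to 5 rows; each row shifts and turns the pose as measured when the row begins, along the tool's axes as they then stand; what a row does not reach is not made up. Full scale, the value 1, is 0.025 m for a shift and 4 degrees for a turn. A row lasts 1/12 s, in which the tool goes at most 41.7 mm and 7.16 degrees, less where a joint would pass 70% of its speed; a pose out of reach is approached as far as the arm can. A call with a number of a shift or a turn outside -1 to 1 is refused whole. A call with a gripper value outside its range is refused whole. OPENING is the opening, from -1 (shut) to 1 (fully open), set as the call begins (- or left out, the last holds). The fingers move at their own pace and stop on an object; FORCE is the grip in N (left out, the last holds). Time passes only in rows, so rows that do not move let the fingers close. It gives the time, the measured TCP pose, the force and the opening at its end, in the units of the state.
- r.get_state(): the state, without advancing time (a new reading comes with each control period).
- r.capture(name): name is "side" or "top" or "wrist"; returns (picture, depth): 480x640x3 uint8, red, green, blue; 480x640 float32, m along the optical axis (not along the pixel's ray), 0 where there is no reading.
- r.camera_info(name): a dict with "mtx" (3x3 intrinsics, pixels), "pose" (4x4, takes a point from camera to world coordinates). Camera axes: x right, y down, z forward; pixel columns grow to the right and rows downward; lengths in m; the calibration is good to about 2 mm. A picture is of the moment at which its call begins: read the wrist's pose just before it. camera_info takes no time and is no camera call; for the wrist camera it gives the pose at the moment of the call.
- r.close_job(): hands the job in, once; it reports no verdict.
The state is a dict: "time_s": time; "joints": joint angles; "qd": joint speeds; "joint_torque": joint torques, N m; "tcp_pos": TCP position; "eef_rot": TCP orientation; "contact_force": force on the tool from outside, world axes, zero at the start; "moment": the same for the moment, N m; "gripper_width": finger opening in m.
Only numpy, scipy, OpenCV 4.12 (cv2) and the standard library are available. Lean on these libraries where they do the work, as an engineer would, in place of code of your own. Each camera call takes 0.05 s, during which the arm holds its last target. There are 200 camera calls.

## Working session

There is one attempt and no reset: what is moved stays moved. The work goes in short steps, Python scripts to look and compute and a shell command to move; the robot and the scene stay as the last step left them, time stands still between calls to the robot, and variables do not carry over. Pictures are saved under pics/ and viewed, about 8 in all and at most 12, crops included, and the job is handed in when it is done.

```bash
ls; mkdir -p pics
python3 - <<'E'
from plant import r
import cv2,numpy as np
print(r.get_state())
for n in ("top","side"):
    p,d=r.capture(n); cv2.imwrite(f"pics/{n}0.png",p[:,:,::-1]); np.save(f"pics/{n}0d.npy",d)
    print(n,r.camera_info(n))
E
```

```text
pics
{'time_s': 0.0, 'joints': array([-4.96682612e+01,  2.05907904e+01,  6.33423999e-01, -2.10073820e-02,
       -7.01354712e+01, -1.65066406e+01]), 'qd': array([-0.02284864, -0.00072066, -0.03356579,  0.01627949, -0.00773808,
       -0.03351088]), 'joint_torque': array([-4.05343872e-04, -5.82710123e+01,  2.93040562e+01,  6.99718907e+00,
        6.58313889e-03, -1.79835492e-04]), 'tcp_pos': array([ 0.27244924, -0.61705296,  0.2366245 ]), 'eef_rot': array([ 1.79905377e+02, -7.44591773e-03, -1.56182050e+02]), 'contact_force': array([ 0.21199942, -0.37473593,  0.34380291]), 'moment': array([-0.05475775,  0.04634967,  0.00222191]), 'gripper_width': 0.08776255806292085}
top {'mtx': array([[492.46587713,   0.        , 317.76617202],
       [  0.        , 492.46587713, 238.55044882],
       [  0.        ,   0.        ,   1.        ]]), 'pose': array([[-0.01165473, -0.99569308,  0.09197529,  0.46102619],
       [-0.9998624 ,  0.01051861, -0.01282748,  0.03743928],
       [ 0.01180478, -0.09211213, -0.99567866,  1.30650697],
       [ 0.        ,  0.        ,  0.        ,  1.        ]])}
side {'mtx': array([[453.69351724,   0.        , 319.98735081],
       [  0.        , 453.69351724, 242.12916272],
       [  0.        ,   0.        ,   1.        ]]), 'pose': array([[-0.90396514, -0.22387184,  0.36431913,  0.20473796],
       [-0.42722236,  0.508933  , -0.74730733,  0.84015853],
       [-0.01811296, -0.83118506, -0.55570075,  0.67389007],
       [ 0.        ,  0.        ,  0.        ,  1.        ]])}
```

View pics/top0.png

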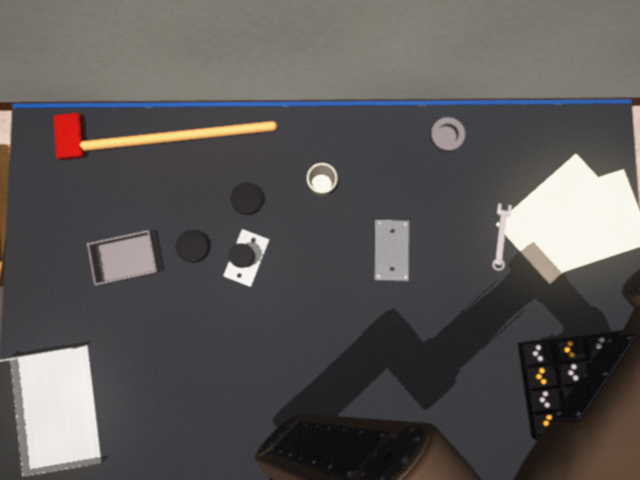

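View pics/side0.png

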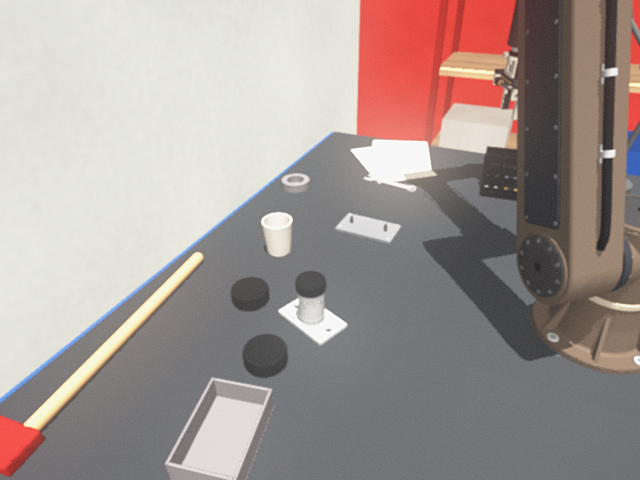

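Top view: jar footplate around (246,258) with its cap at (242,256); the stand is at (392,250) with pegs near (392,231) and (392,268); the larger caps lie at (247,198) and (192,245). I'll enlarge both for measuring.

```bash
cat > h.py <<'E'
import numpy as np,cv2
from plant import r
def pt(n,uv,z,info=None):
    i=info or r.camera_info(n); T=i["pose"]
    c=np.linalg.inv(i["mtx"])@np.array([*uv,1.]); d=T[:3,:3]@c
    return T[:3,3]+d*(z-T[2,3])/d[2]
def px(n,P,info=None):
    i=info or r.camera_info(n); T=i["pose"]; c=T[:3,:3].T@(np.array(P)-T[:3,3]); q=i["mtx"]@c; return q[:2]/q[2]
E
python3 - <<'E'
import cv2,numpy as np
p=cv2.imread("pics/top0.png")
a=cv2.resize(p[220:295,210:285],None,fx=5.2,fy=5.2,interpolation=cv2.INTER_CUBIC)
b=cv2.resize(p[213:288,355:430],None,fx=5.2,fy=5.2,interpolation=cv2.INTER_CUBIC)
cv2.imwrite("pics/c1.png",np.hstack([a,b]))
E
```

```text
(no output)
```

View pics/c1.png

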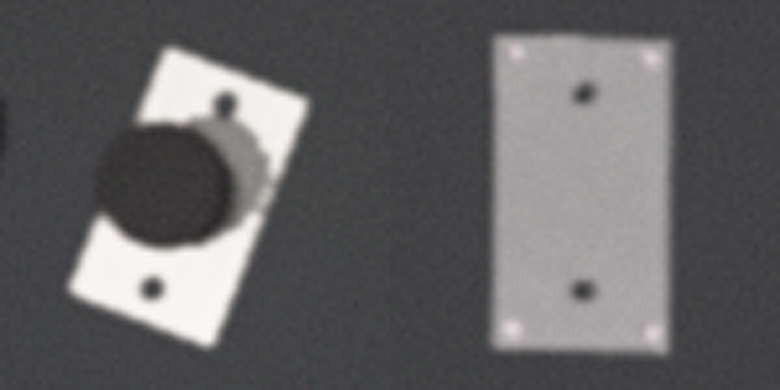

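Run:
```python
from h import *
def f(l,x0,y0,z): return np.array([pt("top",((u+.5)/5.2-.5+x0,(v+.5)/5.2-.5+y0),z) for u,v in l])
J=f([(168,46),(309,99),(214,348),(69,292)],210,220,.008);H=f([(226,104),(152,289)],210,220,.008)
S=f([(103,35),(281,40),(278,353),(102,349)],355,213,.012);P=f([(194,94),(193,291)],355,213,.026)
C=f([(163,184)],210,220,.107)
for A in (J,H,S,P,C): print(A.round(4).tolist(),A.mean(0).round(4))
for A in (J,S):
    d=(A[0]+A[1]-A[2]-A[3]);print("yaw",np.degrees(np.arctan2(d[1],d[0])),np.linalg.norm(d)/2)
for A in (H,P):
    d=A[0]-A[1];print("yaw",np.degrees(np.arctan2(d[1],d[0])),np.linalg.norm(d))
```

```text
[[0.61, 0.2213, 0.008], [0.5821, 0.1497, 0.008], [0.4566, 0.1978, 0.008], [0.4856, 0.2709, 0.008]] [0.5336 0.2099 0.008 ]
[[0.58, 0.1918, 0.008], [0.4866, 0.2291, 0.008]] [0.5333 0.2104 0.008 ]
[[0.6302, -0.1301, 0.012], [0.6267, -0.2211, 0.012], [0.4676, -0.215, 0.012], [0.4706, -0.1261, 0.012]] [ 0.5488 -0.173   0.012 ]
[[0.598, -0.1735, 0.026], [0.4989, -0.1705, 0.026]] [ 0.5484 -0.172   0.026 ]
[[0.5336, 0.2095, 0.107]] [0.5336 0.2095 0.107 ]
yaw -21.351092354244916 0.13415637077629008
yaw -1.8228742228482293 0.15948239741875517
yaw -21.751520031855314 0.10054419199180742
yaw -1.7534353310538489 0.09914251463782073
```

```bash
cat >> h.py <<'E'
from scipy.spatial.transform import Rotation as Ro
def go(x,y,z,yaw=None):
    s=r.get_state(); R=Ro.from_euler("xyz",s["eef_rot"],degrees=True).as_matrix()
    d=R.T@(np.array([x,y,z])-s["tcp_pos"]); u=d/.025
    dy=0 if yaw is None else -((yaw-s["eef_rot"][2]+180)%360-180)/4
    print("t%.2f"%s["time_s"],"tcp",s["tcp_pos"].round(4),"rot",s["eef_rot"].round(2),"j",s["joints"].round(1),"F",s["contact_force"].round(1),"M",s["moment"].round(2),"w%.4f"%s["gripper_width"])
    print("units xyz",u.round(2),"yaw",round(dy,2))
E
python3 -m inch '[{"x":-0.5,"y":1},{"x":-0.5,"y":1},{"x":-0.5,"y":1},{"x":-0.5,"y":1},{"x":-0.5,"y":1}]' 1 60
python3 -c "
from h import *
go(.5335,.21,.22);go(.5486,-.1725,.238)
i=r.camera_info('wrist');print(i['pose'].round(3),i['mtx'][0,0])"
```

```text
t0.10 tcp [ 0.2725 -0.6171  0.2368] rot [ 1.7992e+02 -1.0000e-02 -1.5618e+02] j [-49.7  20.6   0.6  -0.  -70.1 -16.5] F [ 0.1 -0.7  0.6] M [0.01 0.03 0.05] w0.0873
units xyz [-22.91  26.05   0.7 ] yaw 0
t0.10 tcp [ 0.2725 -0.6171  0.2368] rot [ 1.7992e+02 -1.0000e-02 -1.5618e+02] j [-49.7  20.6   0.6  -0.  -70.1 -16.5] F [ 0.1 -0.7  0.6] M [0.01 0.03 0.05] w0.0873
units xyz [-17.29  11.81  -0.04] yaw 0
[[-0.404  0.871  0.281  0.197]
 [ 0.915  0.384  0.126 -0.652]
 [ 0.001  0.308 -0.951  0.384]
 [ 0.     0.     0.     1.   ]] 422.2264376944413validation failed for argument at $[0]...
```

```bash
python3 -m inch '[{"x":-1,"y":0.7,"z":0,"yaw":0},{"x":-1,"y":0.7,"z":0,"yaw":0},{"x":-1,"y":0.7,"z":0,"yaw":0},{"x":-1,"y":0.7,"z":0,"yaw":0},{"x":-1,"y":0.7,"z":0,"yaw":0}]' 1 60
python3 -m inch '[{"x":-1,"y":0.7,"z":0,"yaw":0},{"x":-1,"y":0.7,"z":0,"yaw":0},{"x":-1,"y":0.7,"z":0,"yaw":0},{"x":-1,"y":0.7,"z":0,"yaw":0},{"x":-1,"y":0.7,"z":0,"yaw":0}]' 1 60
python3 -c "
from h import *
go(.5486,-.1725,.238)"
```

```text
time_s: 0.52
tcp_pos: [0.3497, -0.4855, 0.2322]
eef_rot: [179.6, -0.2, -156.7]
contact_force: [1.0, 0.4, -0.3]
gripper_width: 0.0879
time_s: 0.93
tcp_pos: [0.4315, -0.3481, 0.2307]
eef_rot: [179.4, -0.3, -156.7]
contact_force: [0.5, -0.3, -0.1]
gripper_width: 0.0874
t0.93 tcp [ 0.4315 -0.3481  0.2307] rot [ 179.38   -0.27 -156.75] j [-18.9   9.9 -14.7  -0.3 -66.  -47.8] F [ 0.5 -0.3 -0.1] M [-0.05 -0.1  -0.02] w0.0874
units xyz [-7.07  4.61 -0.28] yaw 0
```

```bash
python3 -m inch '[{"x":-1,"y":0.65,"z":0,"yaw":0},{"x":-1,"y":0.65,"z":0,"yaw":0},{"x":-1,"y":0.65,"z":0,"yaw":0},{"x":-1,"y":0.65,"z":0,"yaw":0},{"x":-1,"y":0.65,"z":0,"yaw":0}]'
python3 -m inch '[{"x":-1,"y":0.65,"z":-0.2,"yaw":0},{"x":-0.5,"y":0.3,"z":0,"yaw":0},{"x":0,"y":0,"z":0,"yaw":0},{"x":0,"y":0,"z":0,"yaw":0}]'
python3 - <<'E'
from h import *
go(.5335,.21,.22)
i=r.camera_info("wrist");p,d=r.capture("wrist");cv2.imwrite("pics/w1.png",p[:,:,::-1]);np.save("pics/w1.npy",d)
np.savez("pics/w1i.npz",**i)
for s in (50,-50):
    a=np.radians(-1.8);print(px("wrist",[.5486+s/1e3*np.cos(a),-.1725+s/1e3*np.sin(a),.034],i))
E
```

```text
time_s: 1.35
tcp_pos: [0.5161, -0.2162, 0.2301]
eef_rot: [179.3, -0.3, -156.7]
contact_force: [0.5, 0.2, -0.4]
gripper_width: 0.0876
time_s: 1.68
tcp_pos: [0.5442, -0.1727, 0.2337]
eef_rot: [179.2, -0.4, -156.4]
contact_force: [-0.3, -0.2, 0.4]
gripper_width: 0.0873
t1.68 tcp [ 0.5442 -0.1727  0.2337] rot [ 179.19   -0.43 -156.41] j [  1.6  11.5 -12.1  -0.6 -67.1 -67.8] F [-0.3 -0.2  0.4] M [-0.08  0.   -0.01] w0.0873
units xyz [-5.74 14.19  0.7 ] yaw 0
[297.63578149 266.84470465]
[348.01705518 162.78341173]
```

View pics/w1.png

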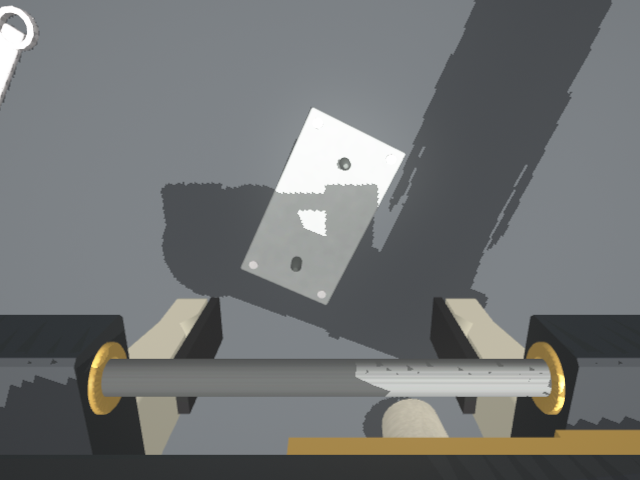

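Stand clearly seen: pegs around (344,163) and (296,263), predicted (348,163) and (298,267). Enlarging for a refined measurement.

Run:
```python
import cv2,numpy as np
p=cv2.imread("pics/w1.png")
cv2.imwrite("pics/c2.png",cv2.resize(p[100:310,230:420],None,fx=2.8,fy=2.8,interpolation=cv2.INTER_CUBIC))
```

```text
(no output)
```

View pics/c2.png

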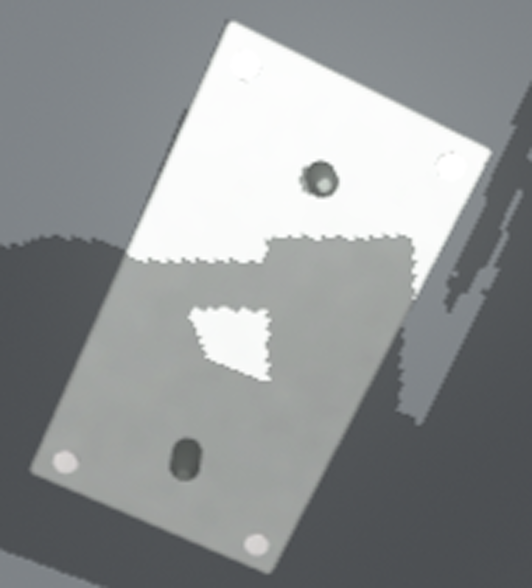

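```bash
python3 -m inch '[{"x":-0.4,"y":1,"z":0,"yaw":0},{"x":-0.4,"y":1,"z":0,"yaw":0},{"x":-0.4,"y":1,"z":0,"yaw":0},{"x":-0.4,"y":1,"z":0,"yaw":0},{"x":-0.4,"y":1,"z":0,"yaw":0}]'
python3 -m inch '[{"x":-0.4,"y":1,"z":0,"yaw":0},{"x":-0.4,"y":1,"z":0,"yaw":0},{"x":-0.4,"y":1,"z":0,"yaw":0},{"x":-0.4,"y":1,"z":0,"yaw":0},{"x":-0.4,"y":1,"z":0,"yaw":0}]'
python3 -m inch '[{"x":-0.4,"y":1,"z":0,"yaw":0},{"x":0,"y":0.5,"z":0,"yaw":0},{"x":0,"y":0,"z":0,"yaw":0},{"x":0,"y":0,"z":0,"yaw":0}]'
python3 -c "
from h import *
go(.5335,.21,.22)"
```

```text
time_s: 2.15
tcp_pos: [0.5367, -0.0434, 0.2329]
eef_rot: [179.1, -0.7, -157.2]
contact_force: [0.2, -1.0, 0.6]
gripper_width: 0.0875
time_s: 2.57
tcp_pos: [0.5317, 0.0905, 0.2339]
eef_rot: [179.1, -0.8, -157.7]
contact_force: [0.4, -0.1, -0.6]
gripper_width: 0.0877
time_s: 2.9
tcp_pos: [0.5258, 0.1302, 0.2337]
eef_rot: [179.1, -0.8, -157.7]
contact_force: [0.1, -0.2, -0.4]
gripper_width: 0.0874
t2.90 tcp [0.5258 0.1302 0.2337] rot [ 179.13   -0.82 -157.73] j [  33.9    8.7  -15.4   -1.1  -66.5 -101.2] F [ 0.1 -0.2 -0.4] M [-0.05 -0.13  0.02] w0.0874
units xyz [-1.5   2.83  0.57] yaw 0
```

```bash
python3 -m inch '[{"x":-0.7,"y":1,"z":0,"yaw":0},{"x":-0.7,"y":0.8,"z":0,"yaw":0},{"x":-0.2,"y":0.8,"z":0,"yaw":0},{"x":0,"y":0,"z":0,"yaw":0},{"x":0,"y":0,"z":0,"yaw":0}]'
python3 - <<'E'
from h import *
z=dict(np.load("pics/w1i.npz"))
f=lambda l,h:np.array([pt("wrist",((u+.5)/2.8-.5+230,(v+.5)/2.8-.5+100),h,z) for u,v in l])
S=f([(232,20),(491,151),(271,573),(31,470)],.012);P=f([(322,185),(183,472)],.034)
for A in (S,P):print(A.round(4).tolist(),A.mean(0).round(4))
d=S[0]+S[1]-S[2]-S[3];e=P[0]-P[1]
for v in (d/2,e):print(np.degrees(np.arctan2(v[1],v[0])),np.linalg.norm(v))
go(.5335,.21,.22)
i=r.camera_info("wrist");p,d=r.capture("wrist");np.save("pics/w2.npy",d)
np.savez("pics/w2i.npz",**i)
q=px("wrist",[.5335,.21,.109],i);print(q)
cv2.imwrite("pics/w2.png",p[:,:,::-1])
E
```

```text
time_s: 3.32
tcp_pos: [0.5396, 0.2001, 0.2339]
eef_rot: [179.2, -0.9, -158.2]
contact_force: [-1.3, -1.4, 0.1]
gripper_width: 0.0874
[[0.4702, -0.2148, 0.012], [0.4737, -0.1266, 0.012], [0.6313, -0.1317, 0.012], [0.6283, -0.2203, 0.012]] [ 0.5509 -0.1734  0.012 ]
[[0.5019, -0.1724, 0.034], [0.6007, -0.1757, 0.034]] [ 0.5513 -0.1741  0.034 ]
178.0727807313104 0.15794343443461845
178.12979873759036 0.09885526427536631
t3.32 tcp [0.5396 0.2001 0.2339] rot [ 179.18   -0.89 -158.2 ] j [  39.1   11.9  -11.3   -1.1  -67.4 -106.9] F [-1.3 -1.4  0.1] M [-0.03 -0.05  0.  ] w0.0874
units xyz [0.07 0.45 0.56] yaw 0
[341.68705969 236.02018261]
```

View pics/w2.png

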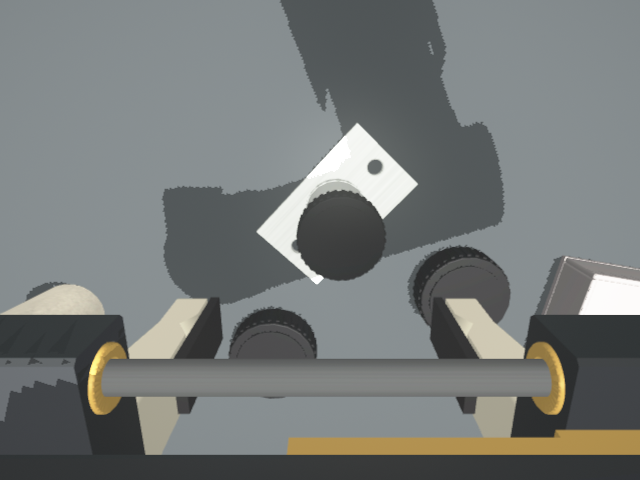

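Wrist view: cap top centred at about (341,235), as predicted; plate corners (358,123), (418,184), (318,284), (257,232); hole at (375,167).

Run:
```python
from h import *
z=dict(np.load("pics/w2i.npz"))
p=cv2.imread("pics/w2.png")
m=(cv2.cvtColor(p,cv2.COLOR_BGR2GRAY)[100:300,240:440]>185).astype(np.uint8)
n,L,st,_=cv2.connectedComponentsWithStats(m);k=1+np.argmax(st[1:,4])
c=cv2.findContours((L==k).astype(np.uint8),0,1)[0][0]
print(cv2.minAreaRect(c))
box=cv2.boxPoints(cv2.minAreaRect(c))+[240,100];print(box)
for l in (box,[(358,123),(418,184),(318,284),(257,232)]):
    J=np.array([pt("wrist",q,.008,z) for q in l]);print(J.round(4).tolist(),J.mean(0).round(4))
    e=[J[(i+1)%4]-J[i] for i in range(4)]
    print([(round(np.linalg.norm(v),4),round(np.degrees(np.arctan2(v[1],v[0])),2)) for v in e])
print(pt("wrist",(375,167),.008,z),pt("wrist",(341,235),.109,z))
g=cv2.cvtColor(p,cv2.COLOR_BGR2GRAY)[180:290,290:395]
# dark cap circle
m=(g<75).astype(np.uint8);n,L,st,ce=cv2.connectedComponentsWithStats(m);k=1+np.argmax(st[1:,4]);print(st[k],ce[k]+[290,180])
go(.5335,.21,.089)
```

```text
((95.00001525878906, 105.50000762939453), (85.55992126464844, 147.78530883789062), 45.0)
[[252.50001907 227.5       ]
 [357.00001526 123.00001144]
 [417.50001526 183.50001526]
 [313.00001526 288.        ]]
[[0.5811, 0.1467, 0.008], [0.4608, 0.1997, 0.008], [0.4886, 0.2702, 0.008], [0.6166, 0.22, 0.008]] [0.5368 0.2091 0.008 ]
[(np.float64(0.1314), np.float64(156.23)), (np.float64(0.0758), np.float64(68.5)), (np.float64(0.1375), np.float64(-21.41)), (np.float64(0.0814), np.float64(-115.9))]
[[0.4605, 0.2005, 0.008], [0.4889, 0.2708, 0.008], [0.611, 0.2229, 0.008], [0.5836, 0.1519, 0.008]] [0.536  0.2115 0.008 ]
[(np.float64(0.0758), np.float64(68.06)), (np.float64(0.1312), np.float64(-21.39)), (np.float64(0.0761), np.float64(-111.13)), (np.float64(0.1323), np.float64(158.48))]
[0.48928357 0.2289852  0.008     ] [0.53300841 0.20929587 0.109     ]
[   7   11   89   89 5658] [340.86567692 238.40208554]
t3.37 tcp [0.5395 0.1999 0.2339] rot [ 179.17   -0.89 -158.23] j [  39.1   11.9  -11.3   -1.1  -67.3 -106.9] F [-0.1 -0.1  0.3] M [-0.05 -0.07  0.02] w0.0878
units xyz [-0.02  0.38  5.8 ] yaw 0
```

```bash
python3 -m inch '[{"x":0,"y":0.4,"z":0.8,"yaw":0},{"x":0,"y":0,"z":1,"yaw":0},{"x":0,"y":0,"z":1,"yaw":0},{"x":0,"y":0,"z":0.8,"yaw":0},{"x":0,"y":0,"z":0,"yaw":0}]'
python3 -c "
from h import *
go(.5345,.2105,.089)"
```

```text
time_s: 3.78
tcp_pos: [0.5359, 0.2032, 0.1437]
eef_rot: [179.1, -0.6, -158.6]
contact_force: [-0.7, -0.5, -0.5]
gripper_width: 0.0876
t3.78 tcp [0.5359 0.2032 0.1437] rot [ 179.13   -0.59 -158.61] j [  39.6   15.9  -18.7   -1.2  -55.7 -107.5] F [-0.7 -0.5 -0.5] M [-0.13  0.15 -0.03] w0.0876
units xyz [-0.08  0.26  2.19] yaw 0
```

```bash
python3 -m inch '[{"x":0,"y":0.4,"z":0.2,"yaw":0},{"x":0,"y":0,"z":0.8,"yaw":0},{"x":0,"y":0,"z":0.6,"yaw":0},{"x":0,"y":0,"z":0.6,"yaw":0},{"x":0,"y":0,"z":0,"yaw":0}]'
python3 -c "
from h import *
go(.5345,.2105,.089)"
```

```text
time_s: 4.2
tcp_pos: [0.5339, 0.2112, 0.092]
eef_rot: [179.1, -0.3, -158.9]
contact_force: [0.2, -0.5, -0.4]
gripper_width: 0.0875
t4.20 tcp [0.5339 0.2112 0.092 ] rot [ 179.1    -0.28 -158.88] j [  40.5   19.1  -22.1   -1.2  -48.8 -108.5] F [ 0.2 -0.5 -0.4] M [-0.08  0.1  -0.02] w0.0875
units xyz [-0.01 -0.04  0.12] yaw 0
```

```bash
python3 -m inch '[{"x":0,"y":0,"z":0.1,"yaw":0},{"x":0,"y":0,"z":0,"yaw":0},{"x":0,"y":0,"z":0,"yaw":0},{"x":0,"y":0,"z":0,"yaw":0},{"x":0,"y":0,"z":0,"yaw":0}]' -1 60
python3 -m inch '[{"x":0,"y":0,"z":0,"yaw":0},{"x":0,"y":0,"z":0,"yaw":0},{"x":0,"y":0,"z":0,"yaw":0},{"x":0,"y":0,"z":0,"yaw":0},{"x":0,"y":0,"z":0,"yaw":0}]'
python3 -c "
from h import *
go(.5345,.2105,.18)"
```

```text
time_s: 4.62
tcp_pos: [0.5365, 0.2121, 0.0948]
eef_rot: [179.1, 0.1, -158.9]
contact_force: [-0.9, 0.6, -3.7]
gripper_width: 0.0597
time_s: 5.03
tcp_pos: [0.5354, 0.2117, 0.0947]
eef_rot: [179.0, -0.0, -158.9]
contact_force: [-0.5, -0.4, -1.1]
gripper_width: 0.0593
t5.03 tcp [0.5354 0.2117 0.0947] rot [ 179.03   -0.   -158.94] j [  40.4   18.9  -21.9   -1.2  -48.8 -108.5] F [-0.5 -0.4 -1.1] M [-0.    0.04  0.04] w0.0593
units xyz [ 0.05  0.03 -3.41] yaw 0
```

```bash
python3 -m inch '[{"x":0,"y":0,"z":-0.4,"yaw":0},{"x":0,"y":0,"z":-0.8,"yaw":0},{"x":0,"y":0,"z":-1,"yaw":0},{"x":0,"y":0,"z":-1,"yaw":0},{"x":0,"y":0,"z":-0.8,"yaw":0}]'
python3 -m inch '[{"x":0,"y":0,"z":-0.4,"yaw":-0.5},{"x":0.1,"y":-0.5,"z":0,"yaw":-0.5},{"x":0.2,"y":-0.8,"z":0,"yaw":-0.5},{"x":0.4,"y":-1,"z":0,"yaw":-0.5},{"x":0.4,"y":-1,"z":0,"yaw":-0.5}]'
python3 -c "
from h import *
go(.5504,-.1723,.19,-139.3)"
```

```text
time_s: 5.45
tcp_pos: [0.5324, 0.2076, 0.194]
eef_rot: [179.2, -0.8, -159.0]
contact_force: [1.1, 1.0, -2.9]
gripper_width: 0.0592
time_s: 5.87
tcp_pos: [0.5479, 0.1245, 0.2139]
eef_rot: [179.1, 0.1, -148.2]
contact_force: [-0.7, 0.1, -3.5]
gripper_width: 0.0593
t5.87 tcp [0.5479 0.1245 0.2139] rot [ 1.7906e+02  1.4000e-01 -1.4824e+02] j [ 32.1  11.  -15.2  -1.1 -63.6 -89.9] F [-0.7  0.1 -3.5] M [-0.12 -0.11 -0.04] w0.0593
units xyz [  6.17 -10.16   0.77] yaw -2.23
```

```bash
python3 -m inch '[{"x":0.55,"y":-0.9,"z":0,"yaw":-0.5},{"x":0.55,"y":-0.9,"z":0,"yaw":-0.5},{"x":0.6,"y":-0.9,"z":0,"yaw":-0.4},{"x":0.6,"y":-0.9,"z":0.1,"yaw":-0.4},{"x":0.6,"y":-0.9,"z":0.1,"yaw":0}]'
python3 -m inch '[{"x":0.6,"y":-0.8,"z":0,"yaw":0},{"x":0.6,"y":-0.8,"z":0,"yaw":0},{"x":0.5,"y":-0.7,"z":0,"yaw":0},{"x":0.4,"y":-0.5,"z":0,"yaw":0},{"x":0,"y":0,"z":0,"yaw":0}]'
python3 -c "
from h import *
go(.5504,-.1723,.19,-139.3)"
```

```text
time_s: 6.28
tcp_pos: [0.5541, -0.0148, 0.2109]
eef_rot: [179.1, 0.4, -140.4]
contact_force: [0.8, 0.1, -4.2]
gripper_width: 0.0594
time_s: 6.7
tcp_pos: [0.5562, -0.1112, 0.2119]
eef_rot: [179.1, 0.4, -140.6]
contact_force: [0.6, -0.4, -3.4]
gripper_width: 0.0589
t6.70 tcp [ 0.5562 -0.1112  0.2119] rot [ 179.12    0.36 -140.58] j [  7.8  11.8 -14.5  -1.  -63.8 -57.9] F [ 0.6 -0.4 -3.4] M [ 0.05 -0.06  0.01] w0.0589
units xyz [ 1.74 -1.75  0.84] yaw -0.32
```

```bash
python3 -m inch '[{"x":0.6,"y":-0.6,"z":0.3,"yaw":-0.35},{"x":0.5,"y":-0.5,"z":0.3,"yaw":0},{"x":0.4,"y":-0.4,"z":0.3,"yaw":0},{"x":0.3,"y":-0.3,"z":0,"yaw":0},{"x":0,"y":0,"z":0,"yaw":0}]'
python3 - <<'E'
from h import *
go(.5504,-.1723,.14,-139.3)
i=r.camera_info("wrist");p,d=r.capture("wrist");np.save("pics/w3.npy",d);np.savez("pics/w3i.npz",**i)
cv2.imwrite("pics/w3.png",p[:,:,::-1])
p,d=r.capture("top");cv2.imwrite("pics/t3.png",p[:,:,::-1])
p,d=r.capture("side");cv2.imwrite("pics/s3.png",p[:,:,::-1])
E
```

```text
time_s: 7.12
tcp_pos: [0.5505, -0.1767, 0.1907]
eef_rot: [179.2, 0.5, -139.2]
contact_force: [0.8, 0.5, -3.7]
gripper_width: 0.0589
t7.12 tcp [ 0.5505 -0.1767  0.1907] rot [ 179.17    0.49 -139.17] j [  0.9  13.8 -14.9  -1.1 -61.5 -49.6] F [ 0.8  0.5 -3.7] M [-0.02  0.01 -0.03] w0.0589
units xyz [-0.1   0.11  2.03] yaw 0.03
```

View pics/w3.png

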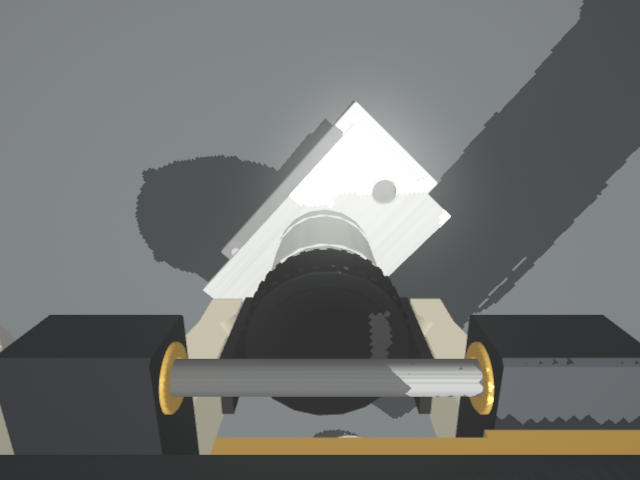

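Run:
```python
import cv2,numpy as np
p=cv2.imread("pics/w3.png")
p=(255*(p/255.)**2.0).astype(np.uint8)
cv2.imwrite("pics/c3.png",cv2.resize(p[90:310,195:465],None,fx=2.7,fy=2.7,interpolation=cv2.INTER_CUBIC))
```

```text
(no output)
```

View pics/c3.png

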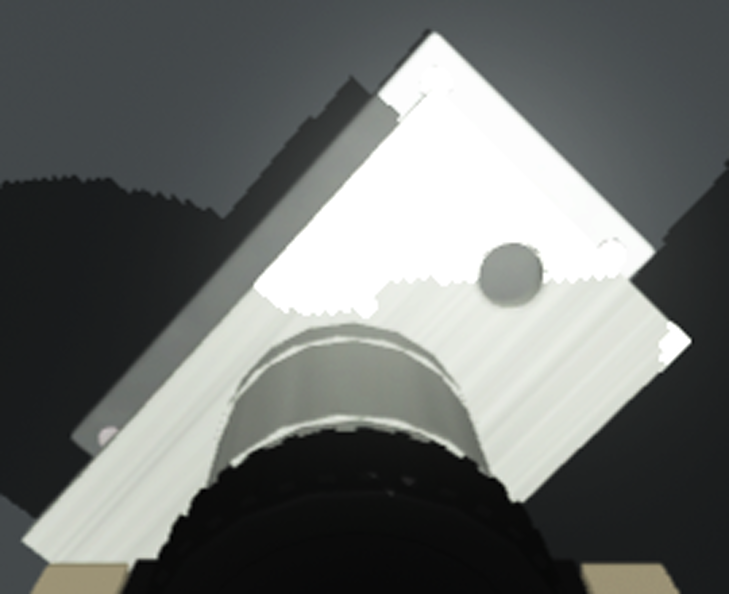

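Run:
```python
from h import *
z=dict(np.load("pics/w3i.npz"))
f=lambda l,h:np.array([pt("wrist",((u+.5)/2.7-.5+195,(v+.5)/2.7-.5+90),h,z) for u,v in l])
ang=lambda v:round(float(np.degrees(np.arctan2(v[1],v[0]))),2)
for h in (.100,.104):
    J=f([(432,90),(690,341),(511,275),(22,541)],h)
    w=J[1]-J[0];l=J[3]-J[0]
    print(h,J.round(4).tolist(),np.linalg.norm(w),ang(w)+90,np.linalg.norm(l),ang(l))
    ax=J[0]-J[3];ax=ax/np.linalg.norm(ax)
    print("centre from hole",(J[2]-.05*ax).round(4),"from corners",((J[0]+J[1])/2-.066*ax).round(4))
S=f([(433,32),(655,252),(72,437)],.012);w=S[1]-S[0];l=S[2]-S[0]
print(S.round(4).tolist(),np.linalg.norm(w),ang(w)+90,np.linalg.norm(l),ang(l))
ax=-l/np.linalg.norm(l);print("stand",((S[0]+S[1])/2-.08*ax).round(4))
```

```text
0.1 [[0.4841, -0.2134, 0.1], [0.4864, -0.1362, 0.1], [0.5011, -0.1755, 0.1], [0.6181, -0.2179, 0.1]] 0.07719298978938348 178.29000000000002 0.13407820042729057 -1.91
centre from hole [ 0.5511 -0.1772  0.1   ] from corners [ 0.5512 -0.177   0.1   ]
0.104 [[0.4841, -0.2138, 0.104], [0.4864, -0.1379, 0.104], [0.5009, -0.1765, 0.104], [0.6159, -0.2182, 0.104]] 0.07589231087137308 178.29000000000002 0.1318190226297163 -1.91
centre from hole [ 0.5508 -0.1782  0.104 ] from corners [ 0.5512 -0.178   0.104 ]
[[0.471, -0.2154, 0.012], [0.4737, -0.1266, 0.012], [0.6283, -0.2203, 0.012]] 0.08884306485887493 178.23000000000002 0.15738097438049067 -1.76
stand [ 0.5523 -0.1735  0.012 ]
```

```bash
python3 -m inch '[{"x":-0.1,"y":0.15,"z":0.4,"yaw":0},{"x":0,"y":0,"z":0.6,"yaw":0},{"x":0,"y":0,"z":0.5,"yaw":0},{"x":0,"y":0,"z":0.3,"yaw":0},{"x":0,"y":0,"z":0,"yaw":0}]'
python3 -c "
from h import *
go(.5502,-.1725,.132,-139.3)"
```

```text
time_s: 7.68
tcp_pos: [0.552, -0.1651, 0.1451]
eef_rot: [179.3, 0.8, -138.9]
contact_force: [-0.6, -0.4, -4.8]
gripper_width: 0.0594
t7.68 tcp [ 0.552  -0.1651  0.1451] rot [ 179.34    0.79 -138.93] j [  2.1  15.8 -18.6  -1.2 -55.4 -50.3] F [-0.6 -0.4 -4.8] M [-0.12  0.16 -0.01] w0.0594
units xyz [ 0.25 -0.18  0.52] yaw 0.09
```

```bash
python3 -m inch '[{"x":0.25,"y":-0.18,"z":0.1,"yaw":0.05},{"x":0,"y":0,"z":0.1,"yaw":0},{"x":0,"y":0,"z":0,"yaw":0},{"x":0,"y":0,"z":0,"yaw":0},{"x":0,"y":0,"z":0,"yaw":0}]'
python3 -c "
from h import *
go(.5502,-.1725,.132,-139.3)"
```

```text
time_s: 8.1
tcp_pos: [0.5509, -0.1718, 0.1405]
eef_rot: [179.4, 0.8, -139.0]
contact_force: [-0.9, -0.0, -3.7]
gripper_width: 0.0596
t8.10 tcp [ 0.5509 -0.1718  0.1405] rot [ 179.38    0.81 -139.03] j [  1.4  16.2 -18.8  -1.2 -54.8 -49.8] F [-0.9 -0.  -3.7] M [-0.05  0.01 -0.03] w0.0596
units xyz [ 0.05 -0.01  0.34] yaw 0.07
```

```bash
python3 -m inch '[{"x":0.04,"y":-0.01,"z":0.2,"yaw":0.05},{"x":0,"y":0,"z":0.2,"yaw":0},{"x":0,"y":0,"z":0.2,"yaw":0},{"x":0,"y":0,"z":0.1,"yaw":0},{"x":0,"y":0,"z":0,"yaw":0}]'
python3 -c "
from h import *
go(.5502,-.1725,.1067,-139.3)"
```

```text
time_s: 8.52
tcp_pos: [0.5509, -0.1725, 0.1223]
eef_rot: [179.5, 0.9, -139.3]
contact_force: [-0.5, -0.9, -3.5]
gripper_width: 0.0594
t8.52 tcp [ 0.5509 -0.1725  0.1223] rot [ 179.46    0.9  -139.28] j [  1.3  17.2 -20.1  -1.3 -52.4 -49.9] F [-0.5 -0.9 -3.5] M [0.02 0.08 0.03] w0.0594
units xyz [0.03 0.01 0.62] yaw 0.01
```

```bash
python3 -m inch '[{"x":0,"y":0,"z":0.2,"yaw":0},{"x":0,"y":0,"z":0.2,"yaw":0},{"x":0,"y":0,"z":0.1,"yaw":0},{"x":0,"y":0,"z":0.1,"yaw":0},{"x":0,"y":0,"z":0,"yaw":0}]'
python3 -c "
from h import *
go(.5502,-.1725,.1067,-139.3)"
```

```text
time_s: 8.93
tcp_pos: [0.5527, -0.1721, 0.1067]
eef_rot: [179.6, 1.0, -139.2]
contact_force: [-1.7, 1.1, -1.0]
gripper_width: 0.0594
t8.93 tcp [ 0.5527 -0.1721  0.1067] rot [ 179.58    1.01 -139.23] j [  1.4  18.3 -21.   -1.3 -50.3 -49.8] F [-1.7  1.1 -1. ] M [0.36 0.88 0.02] w0.0594
units xyz [ 0.09  0.05 -0.  ] yaw 0.02
```

```bash
python3 -m inch '[{"x":0,"y":0,"z":0.1,"yaw":0},{"x":0,"y":0,"z":0.1,"yaw":0},{"x":0,"y":0,"z":0.1,"yaw":0}]'
python3 -c "
from h import *
go(.5502,-.1725,.1067,-139.3)
for e in ([179.03,0,-158.94],[179.58,1.01,-139.23]): print(Ro.from_euler('xyz',e,degrees=True).as_matrix()[:,2])"
```

```text
time_s: 9.18
tcp_pos: [0.5528, -0.1721, 0.1054]
eef_rot: [179.7, 1.0, -139.1]
contact_force: [-9.9, 6.0, 22.8]
gripper_width: 0.0592
t9.18 tcp [ 0.5528 -0.1721  0.1054] rot [ 179.7     0.98 -139.09] j [  1.5  18.3 -21.1  -1.1 -50.  -49.8] F [-9.9  6.  22.8] M [ 2.28  3.69 -0.05] w0.0592
units xyz [ 0.09  0.06 -0.05] yaw 0.05
[-0.00608332  0.01579811 -0.9998567 ]
[ 0.00856228  0.01706201 -0.99981777]
```

```bash
python3 -m inch '[{"x":0,"y":0,"z":-0.05,"yaw":0},{"x":0,"y":0,"z":0,"yaw":0}]'
python3 -m inch '[{"x":0,"y":0,"z":0,"yaw":0},{"x":0,"y":0,"z":0,"yaw":0},{"x":0,"y":0,"z":0,"yaw":0},{"x":0,"y":0,"z":0,"yaw":0}]' 0.95 60
python3 - <<'E'
from h import *
go(.5502,-.1725,.1067,-139.3)
for n in ("side","wrist","top"):
    p,d=r.capture(n);cv2.imwrite(f"pics/{n}4.png",p[:,:,::-1]);np.save(f"pics/{n}4.npy",d);np.savez(f"pics/{n}4i.npz",**r.camera_info(n))
u,v=px("side",[.55,-.172,.06]).astype(int);print(u,v)
p=cv2.imread("pics/side4.png")
a=cv2.resize(p[v-75:v+75,u-75:u+75],(600,600),interpolation=cv2.INTER_CUBIC);cv2.imwrite("pics/c4.png",a)
E
```

```text
time_s: 9.35
tcp_pos: [0.5525, -0.1721, 0.1084]
eef_rot: [179.7, 1.0, -139.1]
contact_force: [0.2, 0.2, -4.6]
gripper_width: 0.0593
time_s: 9.68
tcp_pos: [0.5538, -0.1725, 0.1088]
eef_rot: [179.9, 1.1, -139.0]
contact_force: [-0.0, -0.9, 0.4]
gripper_width: 0.0806
t9.68 tcp [ 0.5538 -0.1725  0.1088] rot [ 179.87    1.1  -139.04] j [  1.5  18.1 -21.   -1.  -50.2 -49.8] F [-0.  -0.9  0.4] M [-0.04  0.07 -0.04] w0.0806
units xyz [0.11 0.09 0.08] yaw 0.07
368 211
```

View pics/c4.png

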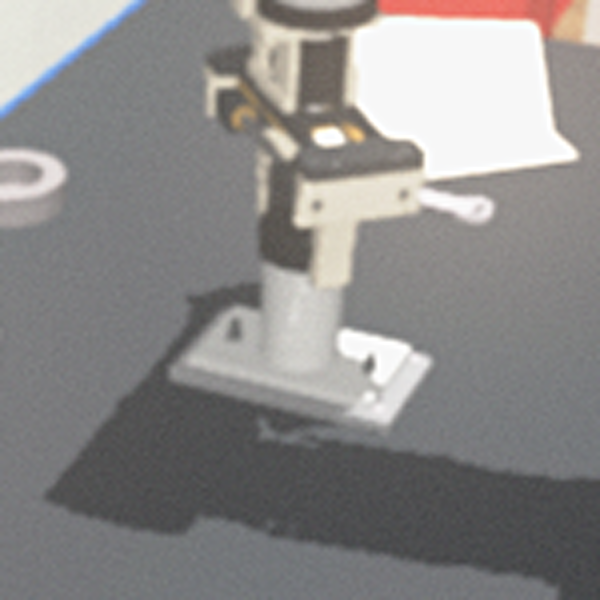

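```bash
python3 -m inch '[{"x":0.12,"y":0.08,"z":0.15,"yaw":0.05},{"x":0,"y":0,"z":0.15,"yaw":0},{"x":0,"y":0,"z":0,"yaw":0},{"x":0,"y":0,"z":0,"yaw":0}]'
python3 - <<'E'
from h import *
go(.5502,-.1725,.103,-139.3)
i=dict(np.load("pics/wrist4i.npz"));d=np.load("pics/wrist4.npy")
T=i["pose"];K=i["mtx"];v,u=np.mgrid[:480,:640]
P=np.stack([(u-K[0,2])/K[0,0]*d,(v-K[1,2])/K[1,1]*d,d],-1)@T[:3,:3].T+T[:3,3]
ok=d>0
# plate points (local frame)
a=np.radians(-1.85);dx=P[...,0]-.550;dy=P[...,1]+.173
lx=dx*np.cos(a)+dy*np.sin(a);ly=-dx*np.sin(a)+dy*np.cos(a)
m=ok&(abs(lx)<.063)&(abs(ly)<.035)&(P[...,2]<.028)&(P[...,2]>.012)&(np.hypot(lx,ly)>.032)
A=np.c_[lx[m],ly[m],np.ones(m.sum())];print(m.sum(),np.linalg.lstsq(A,P[m][:,2],rcond=None)[0],lx[m].min(),lx[m].max(),ly[m].min(),ly[m].max())
m=ok&(np.hypot(lx,ly)<.045)&(P[...,2]>.112)&(P[...,2]<.13)&(v<345)
print("cap z",np.median(P[m][:,2]),m.sum(),P[m].min(0),P[m].max(0))
m=ok&(abs(P[...,2])<.006);print("bench",np.median(P[m][:,2]))
E
```

```text
time_s: 10.17
tcp_pos: [0.5496, -0.1729, 0.1001]
eef_rot: [179.8, 1.1, -139.3]
contact_force: [0.2, 0.7, -0.0]
gripper_width: 0.0855
t10.17 tcp [ 0.5496 -0.1729  0.1001] rot [ 179.84    1.07 -139.27] j [  1.4  18.3 -22.   -1.1 -48.9 -50. ] F [ 0.2  0.7 -0. ] M [ 0.    0.08 -0.04] w0.0855
units xyz [-0.03 -0.   -0.12] yaw 0.01
10593 [ 0.00029577 -0.00120041  0.0202756 ] -0.06299243988848142 0.06299375318662087 -0.03499972234171731 0.03499904918168752
cap z 0.12178268458418592 12411 [ 0.51483058 -0.21051893  0.11200265] [ 0.58274835 -0.13944161  0.12992655]
bench 0.00033291193114240447
```

Plate top measures 20.3 mm and flat, so the jar is fully home. I'll regrip.

```bash
python3 -m inch '[{"x":0,"y":0,"z":0,"yaw":0},{"x":0,"y":0,"z":0,"yaw":0},{"x":0,"y":0,"z":0,"yaw":0},{"x":0,"y":0,"z":0,"yaw":0},{"x":0,"y":0,"z":0,"yaw":0}]' -1 60
python3 -m inch '[{"x":0,"y":0,"z":0,"yaw":-0.3},{"x":0,"y":0,"z":0,"yaw":-0.5},{"x":0,"y":0,"z":0,"yaw":-0.5},{"x":0,"y":0,"z":0,"yaw":-0.5},{"x":0,"y":0,"z":0,"yaw":-0.5}]'
python3 -c "
from h import *
go(.5502,-.1725,.103,-139.3)"
```

```text
time_s: 10.58
tcp_pos: [0.5503, -0.1731, 0.1002]
eef_rot: [179.9, 1.1, -139.2]
contact_force: [1.0, 0.1, -2.7]
gripper_width: 0.0594
time_s: 11.0
tcp_pos: [0.5505, -0.1733, 0.1005]
eef_rot: [-179.9, 1.1, -129.6]
contact_force: [1.5, -0.8, 0.4]
gripper_width: 0.0597
t11.00 tcp [ 0.5505 -0.1733  0.1005] rot [-179.91    1.14 -129.59] j [  1.4  18.3 -21.9  -1.1 -48.9 -40.3] F [ 1.5 -0.8  0.4] M [-0.13 -0.04 -0.35] w0.0597
units xyz [-0.02  0.03 -0.1 ] yaw 2.43
```

```bash
python3 -m inch '[{"x":0,"y":0,"z":-0.01,"yaw":-0.7},{"x":0,"y":0,"z":-0.01,"yaw":-0.7},{"x":0,"y":0,"z":-0.01,"yaw":-0.7},{"x":0,"y":0,"z":-0.01,"yaw":-0.7},{"x":0,"y":0,"z":-0.01,"yaw":-0.7}]'
python3 -c "
from h import *
go(.5502,-.1725,.102,-65)"
python3 -m inch '[{"x":0,"y":0,"z":-0.01,"yaw":-0.7},{"x":0,"y":0,"z":-0.01,"yaw":-0.7},{"x":0,"y":0,"z":-0.01,"yaw":-0.7},{"x":0,"y":0,"z":-0.01,"yaw":-0.7},{"x":0,"y":0,"z":-0.01,"yaw":-0.7}]'
python3 -c "
from h import *
go(.5502,-.1725,.103,-65)"
```

```text
time_s: 11.42
tcp_pos: [0.5504, -0.1736, 0.1016]
eef_rot: [-179.6, 1.1, -114.8]
contact_force: [1.6, -1.0, -0.5]
gripper_width: 0.0594
t11.42 tcp [ 0.5504 -0.1736  0.1016] rot [-179.64    1.1  -114.79] j [  1.3  18.3 -21.8  -1.1 -49.1 -25.4] F [ 1.6 -1.  -0.5] M [-0.29 -0.06 -0.3 ] w0.0594
units xyz [-0.04  0.02 -0.02] yaw -12.45
time_s: 11.83
tcp_pos: [0.5502, -0.174, 0.1026]
eef_rot: [-179.4, 1.0, -99.9]
contact_force: [1.9, -0.2, -0.9]
gripper_width: 0.0588
t11.83 tcp [ 0.5502 -0.174   0.1026] rot [-179.39    0.98  -99.88] j [  1.3  18.2 -21.7  -1.1 -49.3 -10.5] F [ 1.9 -0.2 -0.9] M [-0.31 -0.06 -0.27] w0.0588
units xyz [-0.06  0.01 -0.01] yaw -8.72
```

```bash
python3 -m inch '[{"x":0,"y":0,"z":0,"yaw":-0.8},{"x":0,"y":0,"z":0,"yaw":-0.8},{"x":0,"y":0,"z":-0.01,"yaw":-0.8},{"x":0,"y":0,"z":-0.01,"yaw":-0.8},{"x":0,"y":0,"z":0,"yaw":-0.8}]'
python3 -c "
from h import *
go(.5502,-.1725,.103,-65)"
python3 -m inch '[{"x":0,"y":0,"z":0,"yaw":-0.8},{"x":0,"y":0,"z":-0.01,"yaw":-0.8},{"x":0,"y":0,"z":-0.01,"yaw":-0.8},{"x":0,"y":0,"z":0,"yaw":-0.8},{"x":0,"y":0,"z":0,"yaw":-0.6}]'
python3 -c "
from h import *
go(.5502,-.1725,.103,-65)"
```

```text
time_s: 12.25
tcp_pos: [0.5507, -0.1744, 0.1036]
eef_rot: [-179.1, 0.7, -82.8]
contact_force: [1.8, -1.2, 1.5]
gripper_width: 0.0591
t12.25 tcp [ 0.5507 -0.1744  0.1036] rot [-179.1     0.74  -82.82] j [  1.3  18.2 -21.6  -1.1 -49.3   6.6] F [ 1.8 -1.2  1.5] M [-0.18 -0.05 -0.09] w0.0591
units xyz [-0.08  0.01  0.03] yaw -4.46
time_s: 12.67
tcp_pos: [0.5517, -0.1742, 0.1045]
eef_rot: [-178.8, 0.4, -66.4]
contact_force: [0.3, -0.3, -0.2]
gripper_width: 0.0592
t12.67 tcp [ 0.5517 -0.1742  0.1045] rot [-178.81    0.42  -66.45] j [  1.3  18.1 -21.6  -1.1 -49.4  23. ] F [ 0.3 -0.3 -0.2] M [-0.27 -0.08 -0.  ] w0.0592
units xyz [-0.09  0.03  0.06] yaw -0.36
```

```bash
python3 -m inch '[{"x":0,"y":0,"z":0,"yaw":0},{"x":0,"y":0,"z":-0.08,"yaw":0},{"x":0,"y":0,"z":-0.08,"yaw":0},{"x":0,"y":0,"z":-0.08,"yaw":0}]'
python3 -c "
from h import *
go(.5512,-.1742,.139)"
```

```text
time_s: 13.0
tcp_pos: [0.5509, -0.1742, 0.1102]
eef_rot: [-178.9, 0.5, -66.4]
contact_force: [-0.3, 0.1, -0.8]
gripper_width: 0.0591
t13.00 tcp [ 0.5509 -0.1742  0.1102] rot [-178.89    0.48  -66.41] j [  1.3  17.8 -21.2  -1.1 -50.2  23. ] F [-0.3  0.1 -0.8] M [-0.03  0.14  0.03] w0.0591
units xyz [-0.   -0.03 -1.15] yaw 0
```

```bash
python3 -m inch '[{"x":0,"y":-0.02,"z":-0.2,"yaw":0},{"x":0,"y":0,"z":-0.3,"yaw":0},{"x":0,"y":0,"z":-0.3,"yaw":0},{"x":0,"y":0,"z":-0.15,"yaw":0},{"x":0,"y":0,"z":0,"yaw":0}]'
python3 -c "
from h import *
go(.5512,-.1742,.139)"
```

```text
time_s: 13.42
tcp_pos: [0.5511, -0.1744, 0.1377]
eef_rot: [-178.9, 0.5, -66.5]
contact_force: [0.1, 0.5, -0.1]
gripper_width: 0.0592
t13.42 tcp [ 0.5511 -0.1744  0.1377] rot [-178.86    0.46  -66.5 ] j [  1.2  16.1 -19.5  -1.1 -53.6  22.9] F [ 0.1  0.5 -0.1] M [-0.06  0.12 -0.01] w0.0592
units xyz [-0.01 -0.01 -0.05] yaw 0
```

```bash
python3 -m inch '[{"x":0,"y":0,"z":0,"yaw":0},{"x":0,"y":0,"z":0,"yaw":0},{"x":0,"y":0,"z":0,"yaw":0}]'
python3 - <<'E'
from h import *
go(.5512,-.1742,.139)
R=lambda e:Ro.from_euler("xyz",e,degrees=True).as_matrix()
s=r.get_state();print("cap up vec",R(s["eef_rot"])@R([179.87,1.1,-139.2]).T@[0,0,1])
for n in ("side","wrist","top"):
    p,d=r.capture(n);i=r.camera_info(n);cv2.imwrite(f"pics/{n}5.png",p[:,:,::-1]);np.save(f"pics/{n}5.npy",d);np.savez(f"pics/{n}5i.npz",**i)
    T=i["pose"];K=i["mtx"];v,u=np.mgrid[:480,:640]
    P=np.stack([(u-K[0,2])/K[0,0]*d,(v-K[1,2])/K[1,1]*d,d],-1)@T[:3,:3].T+T[:3,3]
    a=np.radians(-1.85);dx=P[...,0]-.550;dy=P[...,1]+.173
    lx=dx*np.cos(a)+dy*np.sin(a);ly=-dx*np.sin(a)+dy*np.cos(a)
    m=(d>0)&(abs(lx)<.063)&(abs(ly)<.035)&(P[...,2]<.028)&(P[...,2]>.012)&(np.hypot(lx,ly)>.032)
    if m.sum()>50:print(n,m.sum(),np.linalg.lstsq(np.c_[lx[m],ly[m],np.ones(m.sum())],P[m][:,2],rcond=None)[0].round(4))
u,v=px("side",[.55,-.172,.09]).astype(int)
a=cv2.resize(cv2.imread("pics/side5.png")[v-60:v+60,u-50:u+50],(500,600),interpolation=cv2.INTER_CUBIC)
b=cv2.resize(cv2.imread("pics/wrist5.png")[80:440,220:440],(300,491)); b=cv2.copyMakeBorder(b,0,109,0,0,0)
cv2.imwrite("pics/c5.png",np.hstack([a,b]))
E
```

```text
time_s: 13.67
tcp_pos: [0.5513, -0.1743, 0.1385]
eef_rot: [-178.8, 0.4, -66.5]
contact_force: [-0.8, 0.3, -0.9]
gripper_width: 0.0592
t13.67 tcp [ 0.5513 -0.1743  0.1385] rot [-178.78    0.44  -66.51] j [  1.2  16.  -19.5  -1.1 -53.6  22.9] F [-0.8  0.3 -0.9] M [-0.03  0.18 -0.03] w0.0592
units xyz [-0.01 -0.   -0.02] yaw 0
cap up vec [-0.02627544  0.00122379  0.99965399]
side 348 [0.0036 0.0005 0.0204]
wrist 9453 [ 0.0002 -0.0028  0.0202]
top 234 [0.003  0.0093 0.0203]
```

View pics/c5.png

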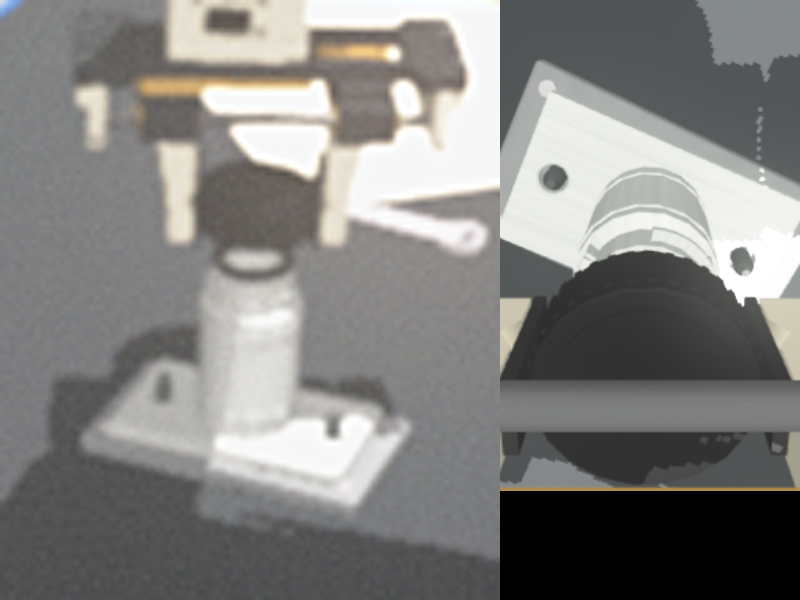

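Run:
```python
from h import *
o=px("side",[.55,-.172,.09]).astype(int)-[50,60]
for z in (.02,.08,.116,.147):
    print(z,(px("side",[.551,-.1735,z])-o)*5)
P=np.array([.551,-.1735,.147]); 
print("per mm", (px("side",P+[.001,0,0])-px("side",P))*5,(px("side",P+[0,.001,0])-px("side",P))*5)
```

```text
0.02 [244.86191059 414.87494505]
0.08 [249.42178786 319.16886204]
0.116 [252.27998627 259.17887611]
0.147 [254.81910435 205.88598431]
per mm [-1.81986127 -0.33874096] [-0.66547108  0.791424  ]
```

The cap is clear and the jar is seated: pegs show through both holes, and the cap (258,215 in the crop) is within about 2 mm of the mouth axis (253,262). I'm handing in.

```bash
python3 -c "
from h import *
go(.5513,-.1743,.1385); print(r.close_job())"
```

```text
t13.82 tcp [ 0.5512 -0.1743  0.1382] rot [-178.8     0.45  -66.51] j [  1.2  16.  -19.5  -1.1 -53.6  22.9] F [-0.1 -0.8  0. ] M [-0.11  0.24  0.03] w0.0592
units xyz [ 0.   -0.   -0.01] yaw 0
the job is handed in; nothing more can be done
None
```

The job is done and handed in at 13.8 s of the 48 s allowed. The jar is on the stand and the cap is off, held in the gripper above the open mouth. The hand-in returned no verdict.

I carried the closed jar by its cap onto the two pegs, let go so it settled flat, then gripped the cap again at 60 N. I turned it about 73° (1.27 rad) anticlockwise until the resisting torque dropped to zero, then lifted it straight up.

**Last checks**
- **Jar seated:** the footplate's top measured 20.2–20.4 mm in all three cameras, against 20 mm nominal. It lay flat, with the pegs visible in both holes.
- **Cap clear:** it is about 19 mm above the mouth, worked out from how far the gripper rose. The force at the wrist was near zero.
- **Cap centred:** it is within about 2 mm of the mouth's axis, as estimated from the side picture.
- **Cap level:** it leans about 1.5° by the arm's own readings. The arm drifted slightly in tilt as it moved, and the rows have no command to correct that.

**Disagreements:** the top and wrist cameras placed the stand and jar 2–3 mm apart, so I used an average, and the pegs went in without catching. Pressing the jar home briefly reached about 23 N down and 10 N sideways, below the limits.

I did not touch the cup, wrench or bin, though I took no final picture to confirm they are unmoved.

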